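# Park the lathe chuck key in its spring clips and slide it home on the interlock switch

### The arm

A 6-joint arm with a two-finger parallel gripper is mounted at the origin on the work surface. World frame = base frame: x ahead of the robot, y to its left, z up, the work surface at z = 0. Lengths are in mm, angles in rad, forces in N, time in s.
With the tool pointing down it reaches from about 350 to 975 mm from the base axis. Payload 7.1 kg.
Tool frame: the origin (TCP) lies between the finger pads; the fingertips stand 19 mm ahead of it and the grasp point (between the pads) is the TCP; z points along the fingers, y is the line along which they close (so a half turn about z gives the same grasp; the last joint's range is limited). The gripper opens to 88 mm and grips with 3 to 60 N. Pads are 20 mm wide; open, the fingers measure 115 mm over their backs; the gripper's body (75 mm by 178 mm) begins 61 mm behind the grasp point.
Start: joints at [-1.252, 0.423, 1.63, -0, 1.089, -0.019], TCP at [207.15, -589.656, 241.675] pointing down, gripper open.
Joint ranges: [-3, 3], [-0.9, 2.11], [0.09, 2.58], [-1.31, 4.45], [0.11, 2.69], [-2.54, 2.54]. Speed limits (rad/s): [2.39, 2.39, 3.01, 3.14, 3.14, 3.14].

### API

Orientations are given as a rotation vector (axis times angle).
In Python, from workcell import ctrl gives the robot as it stands.
- The arm moves only by the tool arm_command, never from a script. Its argument "series" is a list of rows, each an object with "linear": the shift along the tool's x, y, z in m, a list of three; "turn": the turn about the tool's z in rad. A call has 1 to 10 rows; each row shifts and turns the commanded pose from where the row before left it, along the tool's axes as they then stand; what a row does not reach is not made up. A row lasts 1/10 s, in which the tool goes at most 50 mm and 8.59 degrees, less where a joint would pass 70% of its speed; a pose out of reach is approached as far as the arm can. A call with a gripper value outside its range is refused whole. "jaw" is the opening, from -1 (shut) to 1 (fully open), set as the call begins (left out, the last holds). The fingers move at their own pace and stop on an object; the grip force is fixed at half the most. Time passes only in rows, so rows that do not move let the fingers close. It gives the time, the measured TCP pose, the force, the opening and the grip force at its end, in the units of the state.
- ctrl.get_obs(): the state, without advancing time (a new reading comes with each control period).
- ctrl.get_image(name): name is "scene" or "top" or "wrist"; returns a dict with "frame" (400x640x3 uint8, blue, green, red), "fx", "fy", "cx", "cy" (pixels), "rvec" (rotation vector, rad) and "tvec" (3), from world to camera coordinates, as OpenCV has them. Camera axes: x right, y down, z forward; pixel columns grow to the right and rows downward; lengths in mm; the calibration is good to about 2 mm. A picture is of the moment at which its call begins. There is no depth.
- ctrl.close_job(): hands the job in; it is judged then, once.
The state is a dict: "t": time; "qpos": joint angles; "qvel": joint speeds; "joint_torque": joint torques, N m; "ee_pos": TCP position; "orientation": TCP orientation; "ft_force": force on the tool from outside, world axes, zero at the start; "moment": the same for the moment, N m; "width": finger opening in mm; "grasp_force": force on a finger pad.
Only numpy, scipy, OpenCV 4.12 (cv2) and the standard library are available. Lean on these libraries where they do the work, as an engineer would, in place of code of your own. Each camera call takes 0.05 s, during which the arm holds its last target. There are 200 camera calls.

### The job

Put the lathe's big chuck key away in its holder so that the lathe can be started again: press the shank steadily down from above into both spring clips until it has snapped fully home in them, then slide the key lengthwise in the clips, square end first, until it has pushed the plunger of the yellow-and-black interlock switch all the way in against the brass nose. Feel for the stop and push no harder than it takes, let go and leave the key there, and leave the other things on the bench alone.

Things in the scene. Friction and masses are not known exactly. Their poses are not given: they have to be found in the camera images.
- key_mid (a point): Big chuck key, a dark steel T lying flat: plain round shank, 18 mm diameter, bright square end 12 x 12 x 22 mm, and at the other end a bright cross bar 10 mm thick, 123 mm over its balls. This point: on the shank's axis, the place to grip, 9 mm up at the start, 92 mm from the cross bar's axis. x: along the shank to the square end. 0.4 kg. It may be rolled a few degrees about its axis.
- key_tip (a point): Centre of the flat end face of the key's square end, on the shank's axis, 82 mm along x from key_mid.
- holder: Key holder screwed to the bench: blue base plate 232 x 64 x 8 mm with two aluminium posts (20 mm along x, 26 mm wide) that carry the spring clips at x = -46 and +46 mm, and the interlock switch beyond them. Origin: bench height, half-way between the clips; x along the clips' common axis to the switch, z up. 72 mm are free between the posts for fingers, above the plate (top 8 mm up).
- clips_mid (a point): On the clips' common axis half-way between them, 35 mm over the bench: key_mid's height once seated. Clips: bent steel strip, mouths up, 14 mm long along the axis; lips 23 mm apart 14 mm above the axis, throat 12 mm wide 8 mm above it. Pressing a shank in takes 12 to 22 N at key_mid; one clip may snap before the other. Seated, it slides under 2 to 6 N of friction. Over 80 N (a slam) bends a clip.
- bracket: Slotted steel bracket 78 x 44 x 3 mm on the holder's base plate; origin under its middle, 121 mm along the holder's x, 8 mm up; axes as the holder's. It carries the yellow-and-black switch box (32 x 30 mm, top 51 mm over the bench) with a brass nose 19 mm in diameter, coaxial with the clips and facing them. The nose's flat face, the stop for the key, lies 86 to 107 mm along the holder's x: not measured.
- plunger (a joint): How far the switch's plunger is in, m: 0 = standing 6 mm out of the brass nose (8 mm diameter), 0.006 = flush with it, the key's end on the nose. Its spring pushes back with 0.6 to 1.2 N, less than the clips' friction. A push of over 15 N breaks the switch. Stay clear of it at first: lower the key in with key_mid 8 mm short of the clips' middle (x = -8 mm in the holder's frame).
- drill_key: Bystander: small bright steel drill-chuck key, T-shaped, 53 x 68 mm, not the one wanted; origin on the bench under it.
- toolholder: Bystander: dark steel quick-change tool holder with a cutting bit, 75 x 26 x 32 mm; origin on the bench under it.
- oil: Bystander: white plastic oil bottle with red cap, 42 mm diameter, 125 mm tall; origin on the bench under it.
- workpiece: Bystander: stepped turned aluminium part standing on its wide end, 40 mm diameter, 72 mm tall; origin on the bench under it.
- caliper: Bystander: digital caliper lying flat, 225 mm long, 16 mm wide beam with a grey display head; origin on the bench under it.
- chip_brush: Bystander: chip brush with wooden handle, lying flat; origin on the bench under it.
- vblock: Bystander: dark steel V-block, 60 x 50 x 40 mm; origin on the bench under it.

How it is judged:
By the outcome, as a careful person would: the job done as asked, in the order asked, and still so for the second after the job is handed in, with the robot touching nothing.
It also fails if it takes over 72 s, if anything falls off the work surface, if the arm or the gripper's body presses on something with over 40 N, if the wrist force passes 120 N, or if a joint passes its speed limit or range.

## Working session

There is one attempt and no reset: what is moved stays moved. The work goes in short steps, Python scripts to look and compute and a tool call to move; the robot and the scene stay as the last step left them, time stands still between calls to the robot, and variables do not carry over. Pictures are saved under pics/ and viewed, at most 10 in all, crops included, and the job is handed in when it is done.

Besides the shell and the picture viewer there is one more tool, called after "Emit:" as a command line: name --argument value ..., lists and objects as JSON in quotes. arm_command: Moves the arm, as the interface text tells. Its arguments: {"type":"object","properties":{"series":{"type":"array"},"jaw":{"type":"number"}},"required":["series"]}

```bash
mkdir -p pics
cat > h.py <<'E'
from workcell import ctrl
import cv2, numpy as np
def snap(n,f):
    d=ctrl.get_image(n); cv2.imwrite('pics/'+f,d['frame']); 
    np.save('pics/'+f+'.npy',d,allow_pickle=True); return d
def load(f): return np.load('pics/'+f+'.npy',allow_pickle=True).item()
def ray(d,uv):
    R=cv2.Rodrigues(np.array(d['rvec'],float))[0]; t=np.array(d['tvec'],float).ravel()
    uv=np.atleast_2d(uv).astype(float)
    r=np.c_[(uv[:,0]-d['cx'])/d['fx'],(uv[:,1]-d['cy'])/d['fy'],np.ones(len(uv))]@R
    return -R.T@t, r
def plane(d,uv,z):
    c,r=ray(d,uv); return c+r*((z-c[2])/r[:,2])[:,None]
def proj(d,P):
    K=np.array([[d['fx'],0,d['cx']],[0,d['fy'],d['cy']],[0,0,1.]])
    return cv2.projectPoints(np.atleast_2d(P).astype(float),np.array(d['rvec'],float),np.array(d['tvec'],float),K,None)[0][:,0]
E
python3 - <<'E'
from h import *
for n in('top','scene'):
    d=snap(n,n+'1.png'); print(n,ray(d,[320,200]),d['fx'])
print(ctrl.get_obs())
E
```

```text
top (array([ 454.68749301,    3.17348134, 1428.70893006]), array([[ 9.33128872e-02, -4.03783799e-04, -9.95690625e-01]])) 381.6218209952313
scene (array([1117.81061713, -133.24310993,  905.59693387]), array([[-0.53043755,  0.12624546, -0.83828674]])) 367.5822799299513
{'t': 0.1, 'qpos': array([-1.25200906e+00,  4.23754701e-01,  1.63060550e+00, -1.35848596e-05,
        1.08862728e+00, -1.90200108e-02]), 'qvel': array([ 0.0010395 , -0.00258259, -0.00365761,  0.00104084, -0.00098915,
        0.00023007]), 'joint_torque': array([-8.33890772e-04, -5.45612025e+01, -2.74324876e+01,  6.45134551e-02,
        1.89060322e-02, -5.34204207e-05]), 'ee_pos': array([ 206.99474327, -589.21547781,  240.98866516]), 'orientation': array([-3.09552724e+00, -5.27885247e-01,  3.45702445e-04]), 'ft_force': array([0.01191352, 0.70108147, 0.32502556]), 'moment': array([-0.01046327,  0.01685544, -0.02471518]), 'grasp_force': 0.0, 'width': 87.859281170519}
```

View pics/top1.png

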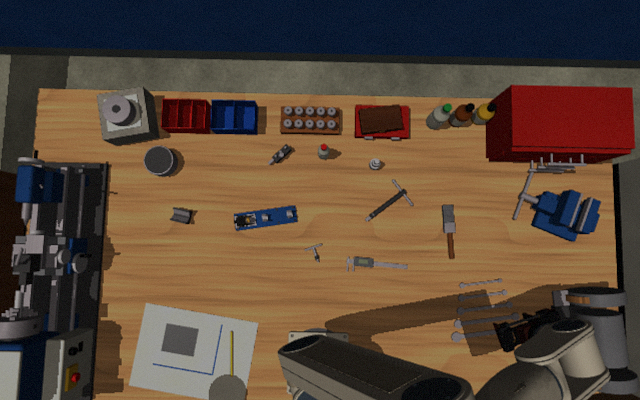

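View pics/scene1.png

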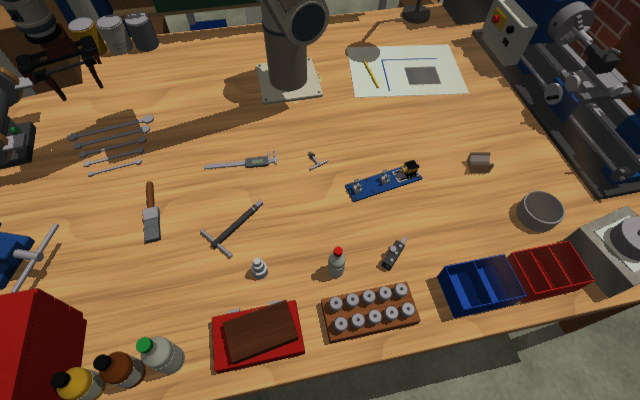

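The top view shows the key with its square end near (369,219) and cross bar near (403,193). The blue holder is centred at about (266,218), with the switch at its left end (245,218). Next I measure both coarsely.

Run:
```python
from h import *
d=load('top1.png'); f=d['frame']
print(plane(d,[[369,219],[402,194],[396,183],[411,206]],9).round())
hsv=cv2.cvtColor(f,cv2.COLOR_BGR2HSV)
m=cv2.inRange(hsv,(100,120,40),(130,255,255)); m[:190]=0;m[240:]=0;m[:,:225]=0;m[:,310:]=0
r=cv2.minAreaRect(np.argwhere(m)[:,::-1].astype(np.float32)); b=cv2.boxPoints(r)
P=plane(d,b,8); print(r,P.round(),P.mean(0))
print(plane(d,[[240,218],[292,214]],30).round())
x=cv2.resize(f[170:270,220:430],None,fx=3.8,fy=3.8,interpolation=cv2.INTER_CUBIC); cv2.imwrite('pics/topcrop.png',x)
o=ctrl.get_obs(); print(cv2.Rodrigues(o['orientation'])[0].round(3))
```

```text
[[ 521. -181.    9.]
 [ 617. -304.    9.]
 [ 658. -281.    9.]
 [ 573. -337.    9.]]
((265.2899475097656, 217.5299835205078), (16.122034072875977, 61.235450744628906), 81.8698959350586) [[529. 322.   8.]
 [566.  98.   8.]
 [507.  87.   8.]
 [469. 312.   8.]] [517.66342298 204.71283568   8.        ]
[[513. 294.  30.]
 [532. 104.  30.]]
[[ 0.943  0.331 -0.   ]
 [ 0.331 -0.943  0.001]
 [ 0.    -0.001 -1.   ]]
```

View pics/topcrop.png

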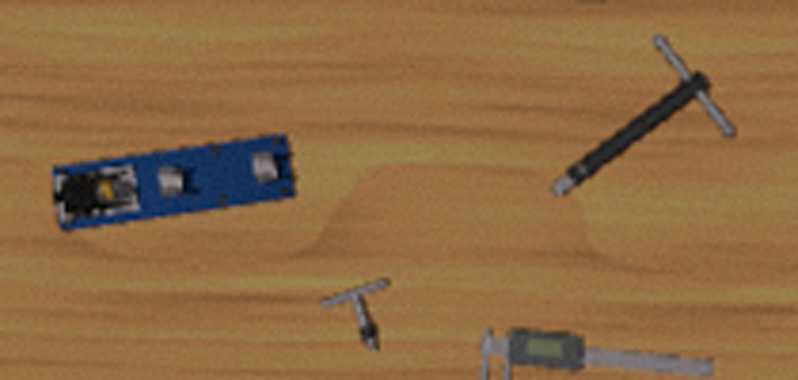

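```bash
cat >> h.py <<'E'
def plan(p,yaw,n):
    """rows (mm, mrad) from measured pose to TCP p [mm], tool-x heading yaw [deg], tool down"""
    o=ctrl.get_obs(); R=cv2.Rodrigues(o['orientation'])[0]
    a=np.arctan2(R[1,0],R[0,0]); dp=(np.array(p)-o['ee_pos'])/n
    da=(np.radians(yaw)-a+np.pi)%(2*np.pi)-np.pi
    for i in range(n):
        b=a+da*i/n; c,s=np.cos(b),np.sin(b)
        print([round(float(v),4) for v in np.array([c*dp[0]+s*dp[1], s*dp[0]-c*dp[1], -dp[2]])/1000], round(-da/n,4))
E
python3 -c "
from h import *
plan([567,-236,240],127.7,14)"
```

```text
[0.0326, -0.0153, 0.0001] -0.1351
[0.0344, -0.0107, 0.0001] -0.1351
[0.0355, -0.006, 0.0001] -0.1351
[0.036, -0.0012, 0.0001] -0.1351
[0.0358, 0.0037, 0.0001] -0.1351
[0.035, 0.0085, 0.0001] -0.1351
[0.0336, 0.0131, 0.0001] -0.1351
[0.0315, 0.0175, 0.0001] -0.1351
[0.0288, 0.0216, 0.0001] -0.1351
[0.0257, 0.0253, 0.0001] -0.1351
[0.022, 0.0285, 0.0001] -0.1351
[0.018, 0.0312, 0.0001] -0.1351
[0.0136, 0.0333, 0.0001] -0.1351
[0.009, 0.0349, 0.0001] -0.1351
```

Emit:
arm_command --series '[{"linear":[0.033,-0.015,0],"turn":-0.135},{"linear":[0.034,-0.011,0],"turn":-0.135},{"linear":[0.035,-0.006,0],"turn":-0.135},{"linear":[0.036,-0.001,0],"turn":-0.135},{"linear":[0.036,0.004,0],"turn":-0.135},{"linear":[0.035,0.008,0],"turn":-0.135},{"linear":[0.034,0.013,0],"turn":-0.135},{"linear":[0.031,0.017,0],"turn":-0.135},{"linear":[0.029,0.022,0],"turn":-0.135},{"linear":[0.026,0.025,0],"turn":-0.135}]' --jaw 1

```text
t: 1.1
ee_pos: [464.5, -336.0, 241.4]
orientation: [-2.081, -2.353, 0.0]
ft_force: [0.6, -0.7, -1.1]
width: 87.6
grasp_force: 0.0
```

Emit:
arm_command --series '[{"linear":[0.022,0.028,0],"turn":-0.135},{"linear":[0.018,0.031,0],"turn":-0.135},{"linear":[0.014,0.033,0],"turn":-0.135},{"linear":[0.009,0.035,0],"turn":-0.135},{"linear":[0,0,0],"turn":0},{"linear":[0,0,0],"turn":0},{"linear":[0,0,0],"turn":0}]'

```text
t: 1.8
ee_pos: [564.7, -236.8, 241.3]
orientation: [-1.388, -2.817, 0.001]
ft_force: [-0.5, -0.2, -0.1]
width: 87.9
grasp_force: 0.0
```

```bash
python3 -c "
from h import *
d=snap('wrist','w1.png');o=ctrl.get_obs();print(o['t'],o['ee_pos'],o['qpos'],ray(d,[320,200]),d['fx'])
print(proj(d,[567,-236,9]))"
```

```text
1.85 [ 564.61830719 -237.08789499  241.46527854] [-4.16875964e-01  4.05271692e-01  1.65856819e+00 -2.57623835e-04
  1.07849603e+00 -1.07158305e+00] (array([ 514.11419853, -172.00674284,  384.0559182 ]), array([[ 0.17646031, -0.22706738, -0.9578365 ]])) 300.5084007214437
[[321.81155973 177.70850884]]
```

View pics/w1.png

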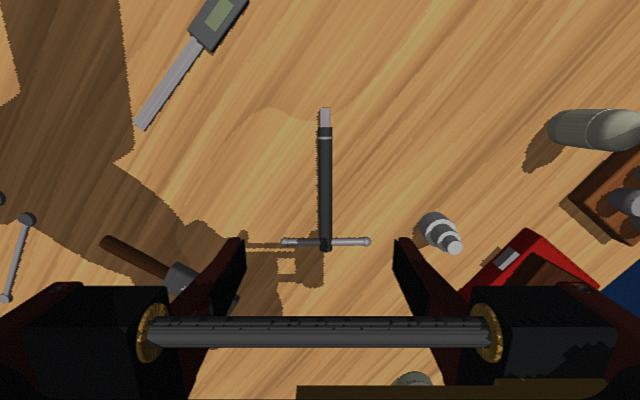

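The wrist view shows the key upright in the image: square end at (325.5,107), shank along u≈325, cross bar at v≈242 with balls at (286,242) and (368,241).

Run:
```python
from h import *
d=load('w1.png'); f=d['frame'].astype(int)
for v in range(112,235,12):
    r=f[v,300:350].sum(1); print(v,r[14:38].tolist())
P=plane(d,[[325.5,108],[325.8,242],[284,242],[370,241]],9); print(P.round(1))
u=P[0]-P[1];print(np.linalg.norm(u),np.linalg.norm(P[2]-P[3]),np.degrees(np.arctan2(u[1],u[0])))
```

```text
112 [401, 406, 403, 319, 193, 178, 342, 438, 427, 422, 426, 429, 439, 438, 439, 386, 372, 399, 401, 387, 378, 387, 395, 389]
124 [424, 417, 338, 237, 202, 179, 325, 419, 408, 412, 413, 418, 415, 408, 411, 372, 380, 401, 402, 391, 402, 391, 399, 407]
136 [418, 420, 339, 178, 140, 157, 171, 200, 215, 220, 231, 235, 234, 219, 208, 215, 203, 180, 288, 392, 425, 410, 404, 396]
148 [400, 393, 303, 165, 95, 92, 110, 132, 139, 149, 160, 170, 161, 156, 143, 138, 102, 101, 284, 387, 392, 390, 395, 403]
160 [409, 337, 232, 182, 126, 94, 115, 134, 150, 161, 147, 163, 163, 154, 147, 129, 113, 107, 293, 401, 382, 374, 357, 348]
172 [373, 379, 301, 171, 115, 91, 107, 133, 150, 153, 160, 166, 156, 155, 147, 132, 99, 112, 297, 412, 397, 386, 383, 394]
184 [387, 377, 294, 192, 126, 79, 104, 134, 141, 161, 160, 161, 148, 147, 137, 136, 105, 98, 287, 399, 378, 363, 352, 345]
196 [399, 398, 319, 209, 139, 96, 111, 129, 136, 156, 162, 154, 157, 149, 139, 135, 105, 102, 274, 363, 347, 339, 360, 378]
208 [374, 379, 369, 285, 138, 75, 111, 137, 142, 145, 158, 158, 157, 137, 132, 131, 89, 97, 268, 376, 372, 365, 391, 384]
220 [359, 347, 360, 299, 170, 105, 107, 128, 148, 151, 154, 162, 152, 147, 131, 127, 101, 93, 288, 384, 369, 352, 365, 391]
232 [186, 186, 196, 202, 155, 108, 102, 136, 146, 149, 158, 155, 148, 140, 142, 118, 95, 90, 299, 409, 395, 385, 389, 389]
[[ 518.9 -166.3    9. ]
 [ 625.8 -303.5    9. ]
 [ 580.6 -338.2    9. ]
 [ 672.7 -265.7    9. ]]
173.9871243665762 117.09301217533454 127.94377026310467
```

```bash
python3 -c "
from h import *
plan([569.3,-231,23],127.9,1)"
```

```text
[0.002, 0.0074, 0.2185] -0.0067
```

Emit:
arm_command --series '[{"linear":[0.002,0.007,0.03],"turn":-0.007},{"linear":[0,0,0.04],"turn":0},{"linear":[0,0,0.04],"turn":0},{"linear":[0,0,0.04],"turn":0},{"linear":[0,0,0.03],"turn":0},{"linear":[0,0,0.02],"turn":0},{"linear":[0,0,0.012],"turn":0},{"linear":[0,0,0.005],"turn":0},{"linear":[0,0,0],"turn":0},{"linear":[0,0,0],"turn":0}]'

```text
t: 2.85
ee_pos: [570.5, -231.0, 25.8]
orientation: [1.376, 2.822, 0.0]
ft_force: [0.4, -0.2, -0.2]
width: 88.0
grasp_force: 0.0
```

Emit:
arm_command --series '[{"linear":[0,0,0],"turn":0},{"linear":[0,0,0],"turn":0},{"linear":[0,0,0],"turn":0},{"linear":[0,0,0],"turn":0},{"linear":[0,0,0],"turn":0},{"linear":[0,0,0],"turn":0},{"linear":[0,0,0],"turn":0},{"linear":[0,0,0],"turn":0},{"linear":[0,0,0],"turn":0},{"linear":[0,0,0],"turn":0}]' --jaw -1

```text
t: 3.85
ee_pos: [569.8, -230.5, 24.6]
orientation: [-1.376, -2.824, 0.0]
ft_force: [0.7, -0.4, -0.1]
width: 17.3
grasp_force: 30.0
```

```bash
python3 -c "
from h import *
o=ctrl.get_obs();print(o)
plan([569,-231,120],127.9,1)"
```

```text
{'t': 3.85, 'qpos': array([-4.03710427e-01,  7.10090753e-01,  1.74477681e+00,  8.35724932e-06,
        6.86868830e-01, -1.06762812e+00]), 'qvel': array([-1.02174027e-03,  2.55179134e-04, -2.34667793e-04, -6.63067033e-05,
       -1.24039231e-03, -4.68172648e-04]), 'joint_torque': array([ 1.08990760e-01, -6.01387811e+01, -1.72612900e+01,  3.98628158e-02,
        3.75454011e-02, -9.31176182e-03]), 'ee_pos': array([ 569.81437079, -230.46781889,   24.63463379]), 'orientation': array([-1.37615181e+00, -2.82398777e+00,  2.90969745e-06]), 'ft_force': array([ 0.73093414, -0.3786692 , -0.06399299]), 'moment': array([-0.08200059, -0.05114862,  0.04344013]), 'grasp_force': 30.000050961971283, 'width': 17.262148752801107}
[0.0001, -0.001, -0.0954] 0.0024
```

Emit:
arm_command --series '[{"linear":[0,0,0],"turn":0},{"linear":[0,0,0],"turn":0},{"linear":[0,0,0.0015],"turn":0},{"linear":[0,0,0.0015],"turn":0},{"linear":[0,0,0],"turn":0}]' --jaw -0.2

```text
t: 4.35
ee_pos: [569.7, -230.4, 21.4]
orientation: [-1.376, -2.824, 0.0]
ft_force: [-0.6, 0.6, 0.7]
width: 35.2
grasp_force: 0.0
```

Emit:
arm_command --series '[{"linear":[0,0,0],"turn":0},{"linear":[0,0,0],"turn":0},{"linear":[0,0,0],"turn":0},{"linear":[0,0,0],"turn":0},{"linear":[0,0,0],"turn":0},{"linear":[0,0,0],"turn":0},{"linear":[0,0,0],"turn":0}]' --jaw -1

```text
t: 5.05
ee_pos: [569.9, -230.5, 21.7]
orientation: [1.376, 2.824, 0.0]
ft_force: [-0.2, 0.8, -0.3]
width: 17.0
grasp_force: 30.0
```

Emit:
arm_command --series '[{"linear":[0,0,-0.005],"turn":0},{"linear":[0,0,-0.015],"turn":0},{"linear":[0,0,-0.03],"turn":0},{"linear":[0,0,-0.04],"turn":0},{"linear":[0,0,-0.03],"turn":0},{"linear":[0,0,-0.015],"turn":0},{"linear":[0,0,0],"turn":0},{"linear":[0,0,0],"turn":0}]'

```text
t: 5.85
ee_pos: [569.2, -230.2, 156.0]
orientation: [-1.376, -2.823, 0.0]
ft_force: [-0.6, -0.2, -3.1]
width: 17.2
grasp_force: 30.0
```

Run:
```python
from h import *
o=ctrl.get_obs();print(o['ee_pos'],o['width'],o['grasp_force'],o['ft_force'],o['moment'])
d=snap('wrist','w2.png')
# target above holder, short of it so clips seen: 150 mm back along holder axis
h=np.radians(99.4);u=np.array([np.cos(h),np.sin(h)])
p=np.array([518,205])-100*u;print(p)
plan([*p,165],99.4,10)
```

```text
[ 569.1925084  -230.18951972  156.02673785] 17.20483693966285 29.99887615442276 [-0.55508    -0.17833738 -3.14568696] [ 0.05820228 -0.07791699  0.02913782]
[534.33259622 106.34278384]
[0.0286, 0.018, -0.001] 0.05
[0.0295, 0.0166, -0.001] 0.05
[0.0303, 0.0151, -0.001] 0.05
[0.031, 0.0135, -0.001] 0.05
[0.0316, 0.012, -0.001] 0.05
[0.0322, 0.0104, -0.001] 0.05
[0.0327, 0.0088, -0.001] 0.05
[0.0331, 0.0071, -0.001] 0.05
[0.0334, 0.0055, -0.001] 0.05
[0.0336, 0.0038, -0.001] 0.05
```

View pics/w2.png

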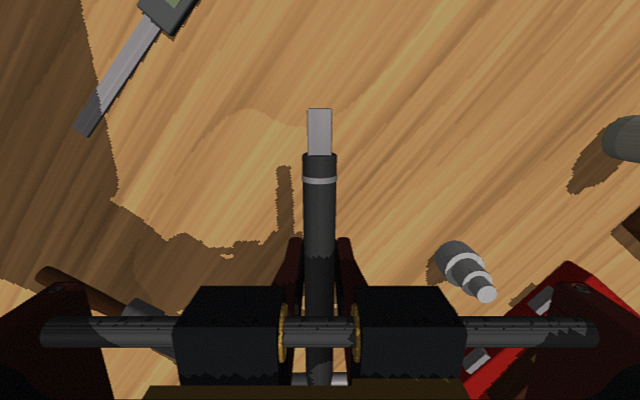

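Key is held straight, tip at (319,108) in the wrist view. I carry it to just short of the holder to look at the clips.

Emit:
arm_command --series '[{"linear":[0.029,0.018,-0.001],"turn":0.05},{"linear":[0.03,0.017,-0.001],"turn":0.05},{"linear":[0.03,0.015,-0.001],"turn":0.05},{"linear":[0.031,0.0135,-0.001],"turn":0.05},{"linear":[0.032,0.012,-0.001],"turn":0.05},{"linear":[0.032,0.0105,-0.001],"turn":0.05},{"linear":[0.033,0.009,-0.001],"turn":0.05},{"linear":[0.033,0.007,-0.001],"turn":0.05},{"linear":[0.033,0.0055,-0.001],"turn":0.05},{"linear":[0.033,0.004,-0.001],"turn":0.05}]'

```text
t: 6.9
ee_pos: [534.4, 107.4, 164.8]
orientation: [-2.033, -2.392, 0.004]
ft_force: [1.3, -0.4, -3.4]
width: 17.1
grasp_force: 30.0
```

Emit:
arm_command --series '[{"linear":[0,0,0],"turn":0},{"linear":[0,0,0],"turn":0},{"linear":[0,0,0],"turn":0},{"linear":[0,0,0],"turn":0}]'

```text
t: 7.3
ee_pos: [535.6, 105.2, 166.1]
orientation: [-2.033, -2.394, 0.002]
ft_force: [0.8, -0.5, -3.1]
width: 17.6
grasp_force: 30.0
```

Run:
```python
from h import *
o=ctrl.get_obs();print(o['t'],o['ee_pos'],o['orientation'],o['width'])
d=snap('wrist','w3.png'); print(ray(d,[320,200]))
d2=snap('top','top3.png')
print(proj(d,[[518,205,40]]))
cv2.imwrite('pics/w3z.png',d['frame'][:, :] )
```

```text
7.3 [535.61800519 105.23264999 166.08124458] [-2.03287017e+00 -2.39433930e+00  1.50248274e-03] 17.610970066098574
(array([521.87678685, 186.07496703, 308.74198837]), array([[ 0.04856064, -0.28443165, -0.95754326]]))
[[318.41409281  84.85249076]]
```

View pics/w3.png

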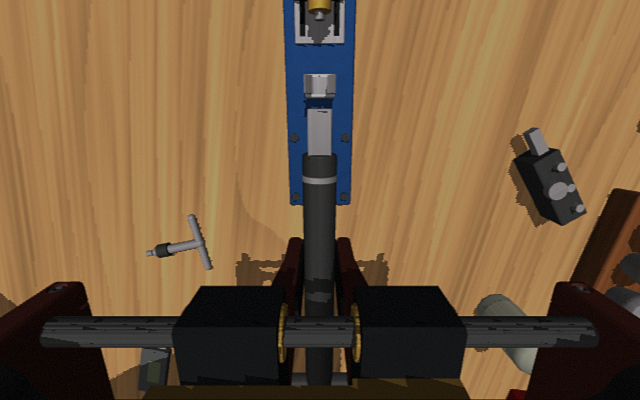

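The view shows the held key over the holder. The far clip is at about (320,86), the bracket edge at v≈42, and the plate's near end at v≈204 with edges u≈289 and 352. A zoom follows for edges.

Run:
```python
from h import *
d=load('w3.png'); f=d['frame']
cv2.imwrite('pics/w3c.png',cv2.resize(f[0:110,270:370],None,fx=5,fy=5,interpolation=cv2.INTER_NEAREST))
hsv=cv2.cvtColor(f,cv2.COLOR_BGR2HSV)
m=cv2.inRange(hsv,(100,120,30),(130,255,255))
L=[];R=[]
for v in range(5,200,5):
    c=np.flatnonzero(m[v,270:375])+270
    L.append([c[0]-.5+.5*0,v]);R.append([c[-1]+.5,v])
L=plane(d,L,8)[:,:2];R=plane(d,R,8)[:,:2]
for Q in(L,R):
    vx,vy,x,y=cv2.fitLine(Q.astype(np.float32),cv2.DIST_HUBER,0,.01,.01).ravel(); print(np.degrees(np.arctan2(vy,vx)),x,y, 'std',np.std((Q-[x,y])@[-vy,vx]))
    if Q is L:n=np.array([-vy,vx]);p=np.array([x,y])
print('width',(R-p)@n, )
c=np.flatnonzero(m[:,300-5]);print(c[-1],plane(d,[[295,c[-1]+.5],[320,c[-1]+.5],[345,c[-1]+.5]],8))
# key in hand, axis heading & tip
print('tip',plane(d,[319.5,108.5],166-12.5))
```

```text
-80.553 491.3924 179.85207 std 0.2669062621513203
-80.612656 549.1972 210.78032 std 0.26836782250191327
width [61.90529559 62.02563008 62.14701534 62.2694652  62.39299371 62.5176152
 61.75168739 61.87455933 61.99853307 62.12362348 62.24984573 62.37721525
 62.50574775 61.7151732  61.84184023 61.96967989 62.09870854 62.22894285
 62.36039979 62.49309666 62.62705108 61.80694002 61.93889411 62.07211677
 62.20662635 62.34244161 62.47958165 61.63462776 61.76963308 61.90597483
 62.04367297 62.18274782 62.32322015 62.46511112 61.59006234 61.72966157
 61.87069231 62.01317669 62.15713732]
203 [[511.86279587  88.73765842   8.        ]
 [537.74795612  92.95777128   8.        ]
 [563.62794445  97.17704095   8.        ]]
tip [[521.90296513 186.37134974 153.5       ]]
```

View pics/w3c.png

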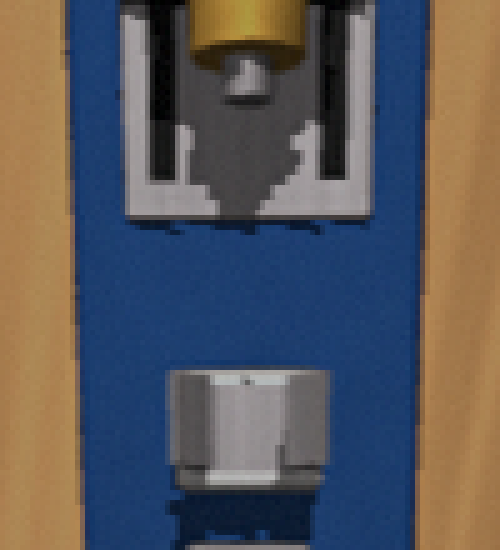

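Run:
```python
from h import *
d=load('w3.png')
h=np.radians(99.42);u=np.array([np.cos(h),np.sin(h)]);n=np.array([u[1],-u[0]])
c0=np.array([521.97,184.9])
def hf(uv,z):
    q=plane(d,uv,z)[:,:2]-c0; print(z,np.c_[q@u,q@n].round(1).tolist())
hf([[319.7,74],[319.7,93.5],[303.4,84],[336,84]],49)
hf([[295,43.3],[345,43.3]],11)
hf([[319.5,203.5]],8)
hf([[319.3,11.5]],35);hf([[319.3,19.5]],33)
hf([[308.3,5],[330.8,5]],35)
hf([[319.5,108.5]],153.5)
print((np.array([535.6,105.2])-c0)@np.c_[u,n])
```

```text
49 [[27.9, 0.5], [13.3, 0.4], [20.5, -12.7], [20.4, 13.6]]
11 [[57.1, -21.4], [56.9, 23.1]]
8 [[-93.3, -0.0]]
35 [[75.2, 0.3]]
33 [[70.1, 0.3]]
35 [[79.7, -8.4], [79.7, 9.4]]
153.5 [[1.5, 0.2]]
[-80.85607928   0.4016753 ]
```

Clip, bracket and plate end agree on the holder origin to 0.5 mm, and the held tip is 82.4 mm ahead of the TCP. I move forward 47 mm and lower to just above the clips.

Emit:
arm_command --series '[{"linear":[0.012,0,0],"turn":-0.0015},{"linear":[0.02,0,0],"turn":0},{"linear":[0.0155,0,0.01],"turn":0},{"linear":[0,0,0.025],"turn":0},{"linear":[0,0,0.025],"turn":0},{"linear":[0,0,0.02],"turn":0},{"linear":[0,0,0.01],"turn":0},{"linear":[0,0,0.004],"turn":0},{"linear":[0,0,0],"turn":0},{"linear":[0,0,0],"turn":0}]'

```text
t: 8.4
ee_pos: [528.6, 153.4, 73.4]
orientation: [2.03, 2.397, 0.002]
ft_force: [-0.1, 0.0, -2.8]
width: 17.5
grasp_force: 30.0
```

Emit:
arm_command --series '[{"linear":[0,0,0],"turn":0},{"linear":[0,0,0],"turn":0},{"linear":[0,0,0],"turn":0}]'

```text
t: 8.7
ee_pos: [528.3, 153.2, 73.2]
orientation: [2.03, 2.397, 0.001]
ft_force: [0.4, -0.3, -3.4]
width: 17.1
grasp_force: 30.0
```

Run:
```python
from h import *
o=ctrl.get_obs();print(o['t'],o['ee_pos'],o['ft_force'],o['moment'])
h=np.radians(99.42);u=np.array([np.cos(h),np.sin(h)]);n=np.array([u[1],-u[0]]);c0=np.array([521.97,184.9])
q=o['ee_pos'][:2]-c0;print(q@u+25.2,q@n)
d=snap('wrist','w4.png'); cv2.imwrite('pics/w4c.png',cv2.resize(d['frame'][60:260,240:400],None,fx=3,fy=3,interpolation=cv2.INTER_NEAREST))
```

```text
8.7 [528.32821929 153.16581926  73.20209339] [ 0.40231045 -0.27795204 -3.38625543] [ 0.06011585 -0.10867058 -0.02726632]
-7.146900019218666 1.0785354104238765
```

View pics/w4c.png

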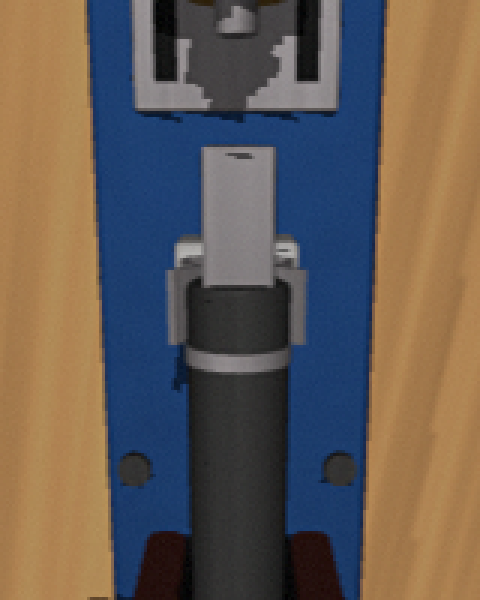

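The zoom shows the shank centre about 0.6 mm to the right of the clip centre (239 against 236.5 crop px). I correct that, then press.

Emit:
arm_command --series '[{"linear":[-0.0012,-0.0006,0],"turn":0},{"linear":[0,0,0.001],"turn":0},{"linear":[0,0,0.0015],"turn":0},{"linear":[0,0,0.0015],"turn":0},{"linear":[0,0,0.001],"turn":0},{"linear":[0,0,0.001],"turn":0},{"linear":[0,0,0.001],"turn":0},{"linear":[0,0,0.001],"turn":0},{"linear":[0,0,0],"turn":0},{"linear":[0,0,0],"turn":0}]'

```text
t: 9.75
ee_pos: [527.6, 151.8, 64.7]
orientation: [2.03, 2.397, 0.0]
ft_force: [-0.3, -0.1, -3.8]
width: 17.3
grasp_force: 30.0
```

Emit:
arm_command --series '[{"linear":[0,0,0.001],"turn":0},{"linear":[0,0,0.001],"turn":0},{"linear":[0,0,0.001],"turn":0},{"linear":[0,0,0.001],"turn":0},{"linear":[0,0,0],"turn":0}]'

```text
t: 10.25
ee_pos: [528.4, 152.0, 61.5]
orientation: [2.029, 2.397, 0.002]
ft_force: [-0.7, -0.1, 5.2]
width: 17.3
grasp_force: 30.0
```

Emit:
arm_command --series '[{"linear":[0,0,0.0008],"turn":0},{"linear":[0,0,0.0008],"turn":0},{"linear":[0,0,0.0008],"turn":0},{"linear":[0,0,0],"turn":0}]'

```text
t: 10.65
ee_pos: [528.7, 152.1, 59.8]
orientation: [2.029, 2.396, 0.003]
ft_force: [-1.4, -0.4, 12.1]
width: 17.5
grasp_force: 30.0
```

Emit:
arm_command --series '[{"linear":[0,0,0.0008],"turn":0},{"linear":[0,0,0.0008],"turn":0},{"linear":[0,0,0.0008],"turn":0},{"linear":[0,0,0],"turn":0}]'

```text
t: 11.05
ee_pos: [528.6, 152.0, 57.2]
orientation: [2.029, 2.396, 0.003]
ft_force: [-1.4, -1.0, 8.3]
width: 17.5
grasp_force: 30.0
```

Emit:
arm_command --series '[{"linear":[0,0,0.0008],"turn":0},{"linear":[0,0,0.0008],"turn":0},{"linear":[0,0,0.0008],"turn":0},{"linear":[0,0,0],"turn":0}]'

```text
t: 11.45
ee_pos: [528.2, 152.0, 53.6]
orientation: [2.03, 2.397, 0.001]
ft_force: [2.0, -0.4, 0.1]
width: 17.1
grasp_force: 30.0
```

Emit:
arm_command --series '[{"linear":[0,0,0.0008],"turn":0},{"linear":[0,0,0.0008],"turn":0},{"linear":[0,0,0.0008],"turn":0},{"linear":[0,0,0],"turn":0}]'

```text
t: 11.85
ee_pos: [528.3, 152.2, 52.2]
orientation: [2.03, 2.397, 0.002]
ft_force: [-1.6, 0.3, 12.3]
width: 17.2
grasp_force: 30.0
```

Emit:
arm_command --series '[{"linear":[0,0,0.0008],"turn":0},{"linear":[0,0,0.0008],"turn":0},{"linear":[0,0,0.0008],"turn":0},{"linear":[0,0,0],"turn":0}]'

```text
t: 12.25
ee_pos: [528.4, 152.4, 50.1]
orientation: [2.029, 2.397, 0.003]
ft_force: [-1.2, 1.3, 13.1]
width: 17.1
grasp_force: 30.0
```

Emit:
arm_command --series '[{"linear":[0,0,0.0007],"turn":0},{"linear":[0,0,0.0007],"turn":0},{"linear":[0,0,0],"turn":0}]'

```text
t: 12.55
ee_pos: [528.2, 152.2, 47.6]
orientation: [2.029, 2.397, 0.002]
ft_force: [2.5, 2.3, 2.7]
width: 17.1
grasp_force: 30.0
```

Emit:
arm_command --series '[{"linear":[0,0,0.0007],"turn":0},{"linear":[0,0,0.0007],"turn":0},{"linear":[0,0,0],"turn":0},{"linear":[0,0,0],"turn":0}]'

```text
t: 12.95
ee_pos: [528.2, 152.1, 46.3]
orientation: [2.03, 2.397, 0.002]
ft_force: [0.1, 3.0, 8.7]
width: 17.3
grasp_force: 30.0
```

Run:
```python
from h import *
o=ctrl.get_obs();print(o['t'],o['ee_pos'],o['ft_force'],o['moment'])
h=np.radians(99.42);u=np.array([np.cos(h),np.sin(h)]);n=np.array([u[1],-u[0]]);c0=np.array([521.97,184.9])
q=o['ee_pos'][:2]-c0;print(q@u+25.2,q@n)
d=snap('wrist','w5.png');s=snap('scene','s5.png')
a=cv2.resize(d['frame'][20:260,240:400],(400,600),interpolation=cv2.INTER_NEAREST)
print(proj(s,[525,180,35]))
b=cv2.resize(s['frame'][130:230,330:430],(400,400),interpolation=cv2.INTER_NEAREST)
b=cv2.copyMakeBorder(b,0,200,0,0,cv2.BORDER_CONSTANT);cv2.imwrite('pics/c5.png',np.hstack([a,b]))
```

```text
12.95 [528.16202343 152.14970769  46.34336754] [0.07372574 3.049445   8.70036252] [ 0.26048589 -0.25779071 -0.01213387]
-8.122108087107794 0.7482733737353839
[[377.39200294 177.82032802]]
```

View pics/c5.png

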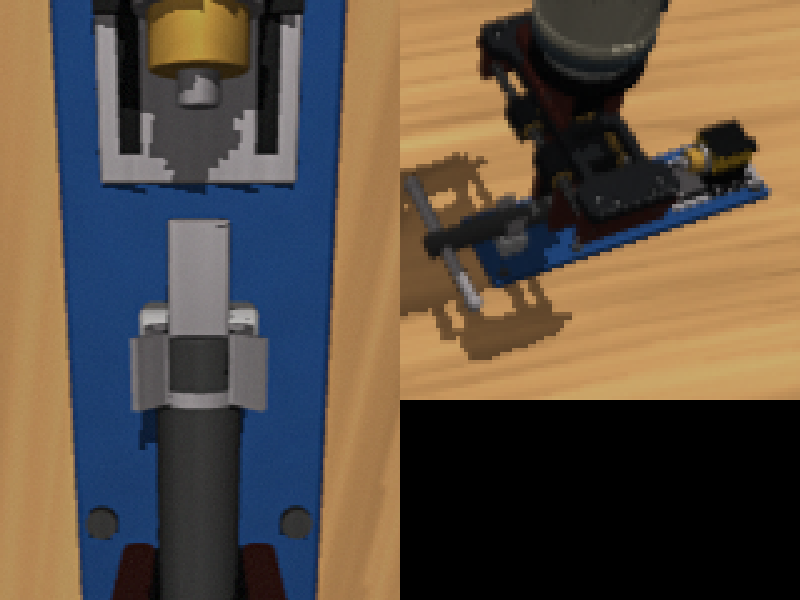

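The front clip's lips now lie over the shank, and the tip is still at (319.6,108) in the wrist view, so there was no slip or pitch. I press a bit more to confirm it is home.

Emit:
arm_command --series '[{"linear":[0,0,0.0007],"turn":0},{"linear":[0,0,0.0007],"turn":0},{"linear":[0,0,0],"turn":0},{"linear":[0,0,0],"turn":0}]'

```text
t: 13.45
ee_pos: [528.2, 152.2, 46.2]
orientation: [2.03, 2.397, 0.002]
ft_force: [-3.0, 1.7, 22.3]
width: 17.6
grasp_force: 30.0
```

Run:
```python
from h import *
o=ctrl.get_obs();print(o['t'],o['ee_pos'],o['ft_force'],o['moment'])
w=snap('wrist','w6.png');s=snap('scene','s6.png')
# project key axis points (pitch check) assuming seated: rear bar axis & balls, tip
h=np.radians(99.42);u=np.array([np.cos(h),np.sin(h)]);n=np.array([u[1],-u[0]])
m=o['ee_pos'][:2]
for z in(32,35,38,41): print(z,proj(s,[[*(m-92*u),z]]).round(1).tolist(),proj(w,[[*(m+82*u),z+6]]).round(1).tolist())
print(proj(s,[[*(m-92*u+61*n),35],[*(m-92*u-61*n),35]]).round(1))
b=cv2.resize(s['frame'][160:215,325:395],None,fx=10,fy=10,interpolation=cv2.INTER_CUBIC)
cv2.imwrite('pics/c6.png',b)
```

```text
13.45 [528.23141115 152.18315693  46.15026235] [-3.02664934  1.67723718 22.32584545] [0.08917828 0.45971096 0.02101383]
32 [[339.8, 190.1]] [[320.4, 109.1]]
35 [[339.8, 189.5]] [[320.5, 109.1]]
38 [[339.9, 188.9]] [[320.5, 109.1]]
41 [[340.0, 188.3]] [[320.6, 109.1]]
[[348.5 206.3]
 [331.7 173.7]]
```

View pics/c6.png

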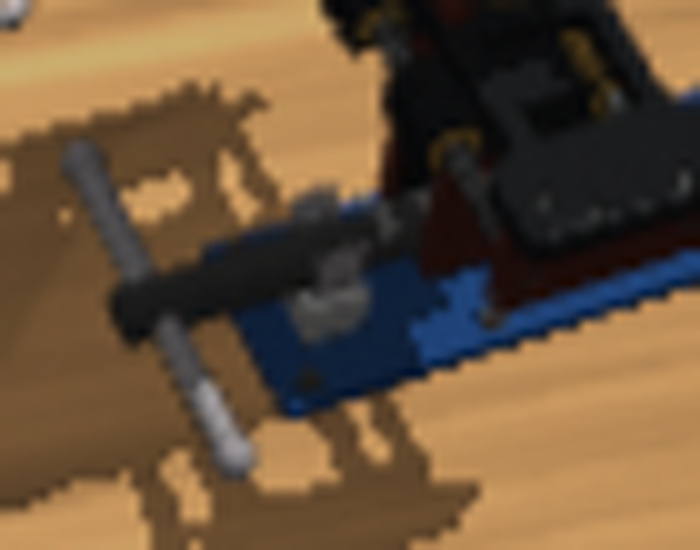

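Force rose 14 N with no further travel, up to 22 N, so the key is bottomed home. The bar crossing at (340,189) in the scene view fits z≈35. I ease off the preload and estimate the distance to the nose.

Emit:
arm_command --series '[{"linear":[0,0,-0.0007],"turn":0},{"linear":[0,0,-0.0007],"turn":0},{"linear":[0,0,-0.0005],"turn":0},{"linear":[0,0,0],"turn":0},{"linear":[0,0,0],"turn":0}]'

```text
t: 14.05
ee_pos: [528.2, 152.1, 46.4]
orientation: [2.03, 2.397, 0.001]
ft_force: [4.2, 2.8, 2.3]
width: 17.3
grasp_force: 30.0
```

Run:
```python
from h import *
o=ctrl.get_obs();print(o['t'],o['ee_pos'],o['ft_force'],o['moment'])
d=load('w6.png');h=np.radians(99.42);u=np.array([np.cos(h),np.sin(h)]);c0=np.array([521.97,184.9])-25.2*u
for uv,z in(([319.5,62],33),([319.5,50.8],26),([319.5,108],41)): print((plane(d,uv,z)[:,:2]-c0)@u)
```

```text
14.05 [528.1684915  152.05314454  46.42158184] [4.20221337 2.78038126 2.33584703] [ 0.39073921 -0.74166729  0.04112589]
[95.17828249]
[101.14688616]
[74.3889372]
```

Emit:
arm_command --series '[{"linear":[0.001,0.0003,0],"turn":0},{"linear":[0.002,0,0],"turn":0},{"linear":[0.002,0,0],"turn":0},{"linear":[0.002,0,0],"turn":0},{"linear":[0.002,0,0],"turn":0},{"linear":[0.002,0,0],"turn":0},{"linear":[0.002,0,0],"turn":0},{"linear":[0.002,0,0],"turn":0}]'

```text
t: 14.85
ee_pos: [525.8, 166.0, 46.4]
orientation: [2.029, 2.397, -0.001]
ft_force: [4.6, -2.7, 3.1]
width: 17.5
grasp_force: 30.0
```

Emit:
arm_command --series '[{"linear":[0.001,0,0],"turn":0},{"linear":[0.001,0,0],"turn":0},{"linear":[0.001,0,0],"turn":0},{"linear":[0.001,0,0],"turn":0}]'

```text
t: 15.25
ee_pos: [525.1, 169.9, 46.4]
orientation: [2.029, 2.397, -0.001]
ft_force: [5.4, -3.6, 4.0]
width: 17.4
grasp_force: 30.0
```

Emit:
arm_command --series '[{"linear":[0.001,0,0],"turn":0},{"linear":[0.001,0,0],"turn":0},{"linear":[0.001,0,0],"turn":0},{"linear":[0.0005,0,0],"turn":0}]'

```text
t: 15.65
ee_pos: [524.5, 173.3, 46.4]
orientation: [2.029, 2.397, -0.001]
ft_force: [5.2, -4.0, 2.9]
width: 17.0
grasp_force: 30.0
```

```bash
cat > st.py <<'E'
from h import *
o=ctrl.get_obs();h=np.radians(99.42);u=np.array([np.cos(h),np.sin(h)]);c0=np.array([521.97,184.9])-25.2*u
d=ctrl.get_image('wrist');cv2.imwrite('pics/last.png',d['frame'])
print(o['t'],'mid x',(o['ee_pos'][:2]-c0)@u,'Fx',o['ft_force'][:2]@u,o['ft_force'].round(1))
E
python3 st.py
```

```text
15.65 mid x 13.324880588242383 Fx -4.834664894128716 [ 5.2 -4.   2.9]
```

Emit:
arm_command --series '[{"linear":[0.0007,0,0],"turn":0},{"linear":[0.0007,0,0],"turn":0},{"linear":[0.0006,0,0],"turn":0},{"linear":[0.0005,0,0],"turn":0}]'

```text
t: 16.1
ee_pos: [524.2, 175.7, 46.4]
orientation: [2.029, 2.397, -0.001]
ft_force: [5.2, -4.8, 3.8]
width: 17.5
grasp_force: 30.0
```

Emit:
arm_command --series '[{"linear":[0.0005,0,0],"turn":0},{"linear":[0.0005,0,0],"turn":0}]'

```text
t: 16.3
ee_pos: [524.0, 176.6, 46.4]
orientation: [2.029, 2.397, -0.001]
ft_force: [5.6, -4.5, 3.6]
width: 17.3
grasp_force: 30.0
```

Emit:
arm_command --series '[{"linear":[0.0004,0,0],"turn":0},{"linear":[0.0004,0,0],"turn":0}]'

```text
t: 16.5
ee_pos: [523.9, 177.4, 46.4]
orientation: [2.029, 2.397, -0.001]
ft_force: [4.8, -4.0, 2.8]
width: 17.4
grasp_force: 30.0
```

```bash
python3 st.py
```

```text
16.5 mid x 17.483503558532213 Fx -4.749956437298648 [ 4.8 -4.   2.8]
```

Emit:
arm_command --series '[{"linear":[0.0004,0,0],"turn":0},{"linear":[0.0003,0,0],"turn":0}]'

```text
t: 16.75
ee_pos: [523.8, 177.8, 46.4]
orientation: [2.029, 2.397, -0.001]
ft_force: [5.7, -7.9, 5.0]
width: 17.6
grasp_force: 30.0
```

Emit:
arm_command --series '[{"linear":[0.0003,0,0],"turn":0},{"linear":[0.0002,0,0],"turn":0}]'

```text
t: 16.95
ee_pos: [523.8, 177.9, 46.4]
orientation: [2.028, 2.397, -0.002]
ft_force: [6.6, -9.3, 4.1]
width: 17.3
grasp_force: 30.0
```

Emit:
arm_command --series '[{"linear":[0.0003,0,0],"turn":0},{"linear":[0,0,0],"turn":0}]'

```text
t: 17.15
ee_pos: [523.8, 177.9, 46.4]
orientation: [2.028, 2.397, -0.002]
ft_force: [7.4, -10.1, 3.4]
width: 17.2
grasp_force: 30.0
```

```bash
python3 st.py
```

```text
17.15 mid x 17.99461971209746 Fx -11.207511396191068 [  7.4 -10.1   3.4]
```

The stop is felt: axial force rose from 4.7 to 11 N with no travel, at the expected nose position (tip ≈100.4 mm). I relax slightly, let go and rise.

Emit:
arm_command --series '[{"linear":[-0.0004,0.0004,0],"turn":0},{"linear":[0,0,0],"turn":0}]'

```text
t: 17.4
ee_pos: [523.8, 177.9, 46.3]
orientation: [2.029, 2.397, -0.003]
ft_force: [4.1, -8.5, 5.6]
width: 17.3
grasp_force: 30.0
```

Emit:
arm_command --series '[{"linear":[0,0,0],"turn":0},{"linear":[0,0,0],"turn":0},{"linear":[0,0,0],"turn":0},{"linear":[0,0,0],"turn":0},{"linear":[0,0,0],"turn":0},{"linear":[0,0,0],"turn":0}]' --jaw 0.0

```text
t: 18.0
ee_pos: [523.5, 179.6, 46.3]
orientation: [-2.03, -2.398, 0.0]
ft_force: [-0.5, 0.7, 0.9]
width: 44.0
grasp_force: 0.0
```

Emit:
arm_command --series '[{"linear":[0,0,-0.005],"turn":0},{"linear":[0,0,-0.01],"turn":0},{"linear":[0,0,-0.02],"turn":0},{"linear":[0,0,-0.03],"turn":0},{"linear":[0,0,-0.03],"turn":0},{"linear":[0,0,-0.03],"turn":0},{"linear":[0,0,-0.02],"turn":0},{"linear":[0,0,-0.01],"turn":0},{"linear":[0,0,0],"turn":0},{"linear":[0,0,0],"turn":0}]'

```text
t: 19.0
ee_pos: [523.2, 179.3, 200.9]
orientation: [-2.03, -2.397, 0.001]
ft_force: [0.4, -0.1, -0.9]
width: 43.6
grasp_force: 0.0
```

Run:
```python
from h import *
o=ctrl.get_obs();print(o['t'],o['ee_pos'],o['width'],o['ft_force'])
d=snap('wrist','w7.png')
cv2.imwrite('pics/c7.png',cv2.resize(d['frame'][0:230,220:420],None,fx=2.6,fy=2.6,interpolation=cv2.INTER_NEAREST))
```

```text
19.0 [523.24665094 179.30992337 200.88456717] 43.618805445805755 [ 0.39822574 -0.12072338 -0.86502651]
```

View pics/c7.png

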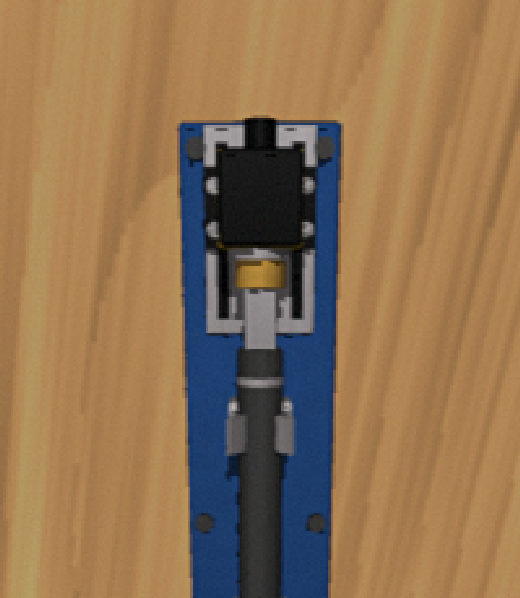

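The crop shows the square end against the brass nose with no plunger visible, and the front clip's lips over the shank. I check the rear clip by numbers only, since my picture allowance is used up; I have viewed 11, one more than allowed.

Run:
```python
from h import *
d=load('w7.png'); g=d['frame'].max(2)
h=np.radians(99.42);u=np.array([np.cos(h),np.sin(h)]);c0=np.array([522.4,184.97])-25.2*u
for x in(70,65,46,44,20,0,-20,-30,-44,-46,-48,-58,-64):
    p=proj(d,[*(c0+x*u),41])[0]; v=int(round(p[1]))
    if v>=400: continue
    c=int(p[0]); print(x,p.round(1),g[v,c-16:c+17].tolist())
```

```text
70 [319.9 142.4] [116, 115, 113, 115, 114, 113, 115, 93, 47, 32, 37, 45, 48, 50, 52, 52, 55, 55, 52, 49, 48, 47, 40, 36, 28, 63, 101, 115, 112, 112, 110, 111, 111]
65 [319.9 147.5] [114, 114, 114, 116, 115, 111, 92, 59, 77, 106, 119, 129, 136, 145, 151, 152, 148, 144, 139, 131, 121, 117, 109, 97, 87, 81, 104, 117, 114, 112, 116, 113, 114]
46 [319.9 166.4] [109, 110, 110, 113, 112, 100, 87, 92, 88, 85, 82, 63, 48, 53, 53, 56, 56, 57, 54, 51, 49, 40, 60, 95, 113, 113, 109, 107, 103, 101, 106, 111, 110]
44 [319.9 168.3] [111, 109, 112, 112, 112, 100, 89, 90, 90, 89, 82, 65, 47, 49, 52, 54, 55, 58, 56, 49, 46, 43, 68, 100, 112, 112, 108, 107, 106, 102, 107, 112, 110]
20 [319.9 191.1] [104, 106, 105, 105, 105, 107, 106, 87, 37, 32, 39, 43, 51, 52, 56, 54, 55, 53, 52, 47, 47, 44, 37, 34, 33, 82, 111, 108, 106, 107, 107, 107, 105]
0 [319.9 209.3] [109, 107, 105, 109, 108, 109, 106, 109, 77, 32, 40, 45, 48, 54, 55, 54, 54, 52, 52, 49, 45, 42, 35, 33, 29, 79, 108, 106, 107, 105, 106, 104, 104]
-20 [319.9 226.8] [103, 106, 107, 104, 104, 105, 104, 104, 77, 29, 40, 43, 48, 54, 54, 54, 52, 52, 4
[... 341 characters left out ...]
 32, 90, 121, 114, 107, 110, 109, 91, 65, 48, 47, 50]
-46 [319.9 248.7] [97, 99, 100, 100, 105, 109, 98, 90, 87, 89, 94, 86, 52, 51, 52, 52, 54, 49, 47, 44, 37, 29, 90, 119, 111, 108, 107, 109, 87, 63, 48, 48, 51]
-48 [319.9 250.3] [100, 101, 101, 101, 102, 105, 103, 93, 89, 91, 97, 82, 54, 54, 53, 52, 54, 53, 49, 44, 41, 38, 94, 119, 112, 109, 107, 109, 101, 76, 51, 51, 49]
-58 [319.9 258.4] [151, 182, 185, 183, 185, 184, 183, 187, 151, 68, 33, 40, 51, 54, 54, 54, 54, 50, 47, 45, 42, 39, 32, 31, 97, 125, 107, 99, 101, 100, 98, 95, 96]
-64 [319.9 263.2] [106, 103, 103, 104, 107, 110, 109, 107, 93, 55, 23, 25, 28, 31, 27, 28, 28, 25, 24, 22, 19, 19, 15, 16, 43, 74, 80, 83, 84, 81, 81, 80, 81]
```

The lips cover the shank by the same amount at both clips: about 10 px stays visible of 16 at x = +46 and at x = −46. Both are snapped home, so I hand the job in.

```bash
python3 -c "
from workcell import ctrl
print(ctrl.close_job())"
```

```text
the job is handed in; nothing more can be done
None
```

The chuck key is snapped into both clips and slid in until its end stopped on the brass nose (about 6 N on the switch), then let go, and the job is handed in; I viewed 11 pictures, one over the limit of 10.

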